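# Tap two jammed cheese bars out of a leaning dispenser jar

## Task

Two small waxed cheese bars are stuck one behind the other in the narrow neck of the clear jar that leans in its stand. Slide the wooden tray by its handle along the counter until it lies under the jar's mouth, then tap the side of the jar briskly, again and again, until both bars have dropped out into the tray. Do not touch the bars with the gripper, and leave the other things on the counter where they are.

Things in the scene. Friction and masses are not known exactly. Their poses are not given: they have to be found in the camera images.
- stand: Fixed dispenser stand. Origin on the counter under the jar's swivel; z up, x points away from the robot (turned by up to 0.15 rad), -y is the way the mouth points. Dark wooden foot x -85 to 115, y -105 to 75, 14 mm high. The clear square jar leans mouth-down by 18 deg towards -y. Two 14 mm steel posts at x 100, y 50 and -80 carry a clear guard pane over the jar.
- jar_body (a point): Middle of the jar's thick square body, on its axis (stand axes). Body 119 mm long along the slope, 104 mm wide (flat sides at stand x = -52 and +52), 104 tall, walls 5. Towards the mouth it narrows over 45 mm to a neck 81 mm long, 50 x 50 outside, 40 x 40 inside. The inner floor is one straight slope, 180 mm above the counter at the swivel, 114 at the mouth.
- guard_edge (a point): Middle of the robot-facing lower edge of the fixed guard pane (clear, steel rims 12 mm thick), 407 mm above the counter. The pane covers stand x -96 to 108, y -228 to 58, so it overhangs the jar's side by 44 mm: the side can be reached only by a tool that slants in under this edge.
- jar (a joint): Swing of the jar in rad about its swivel, 0 at rest, + takes the mouth away from the robot; stops at -0.12 and 0.12; a spring of 12 N m/rad brings it back and it rings briefly. Jar 0.45 kg. A slow push or press hardly moves the bars; each brisk tap (0.1 to 0.25 m/s, a few mm of push) shakes them some mm down the neck. Expect 8 to 25 taps.
- tap_side (a point): A good place to tap, towards the stand's +x: on the flat robot-facing side of the jar's thick body (stand x = -52 mm), 75 mm along the slope from the swivel towards the mouth, 20 mm above the jar's inner floor, 176 mm above the counter. Axes as the stand's; it does not move with the jar.
- mouth (a point): Middle of the lower lip of the jar's mouth (inner floor), 204 mm from the stand's origin towards its -y and 114 mm above the counter. The bars tip over this lip and land up to 70 mm beyond it, towards the stand's -y.
- tray: Loose pale wooden tray, 0.45 kg, open on top: 180 mm (its x) by 150 mm (its y), 55 mm high, walls and floor 7 mm. Origin under its middle. An upright plank handle runs out from its -x side (towards the robot): from x = -90 to -220 mm, 14 mm thick in y, from 2 to 46 mm above the counter; grip it across y from above.
- bar_front: Waxed cheese bar 60 x 30 x 30 mm, 60 g, its length along its x; origin in the middle of its underside. It starts in the neck with its nose 10 mm out of the mouth.
- bar_back: The same, right behind the other bar, partly in the neck.
- round_cheese: Loose bystander: small round cheese, 110 mm across, 45 mm high; origin under its middle.
- chutney: Loose bystander: lidded jar, 66 mm across, 85 mm high; origin under its middle.
- boxed_cheese: Loose bystander: flat round wooden cheese box, 104 mm across, 32 mm high; origin under its middle.
- cheese_block: Loose bystander: cheese block 120 x 80 x 50 mm; origin under its middle.
- pick_cup: Loose bystander: white cup, 72 mm across, 75 mm high; origin under its middle.
- spreader: Loose bystander: spatula 190 mm long, lying flat.

How it is judged:
By the outcome, as a careful person would: the job done as asked, in the order asked, and still so for the second after the job is handed in, with the robot touching nothing.
It also fails if it takes over 64 s, if anything falls off the work surface, if the arm or the gripper's body presses on something with over 40 N, if the wrist force passes 120 N, or if a joint passes its speed limit or range.

## Robot

A 6-joint arm with a two-finger parallel gripper is mounted at the origin on the work surface. World frame = base frame: x ahead of the robot, y to its left, z up, the work surface at z = 0. Lengths are in m, angles in rad, forces in N, time in s.
With the tool pointing down it reaches from about 0.275 to 0.85 m from the base axis. Payload 5.2 kg.
Tool frame: the origin (TCP) lies between the finger pads; the fingertips stand 22 mm ahead of it and the grasp point (between the pads) lies 3 mm ahead of it (manip.tip_extent is the distance from the TCP to the fingertips, in m); z points along the fingers, y is the line along which they close (so a half turn about z gives the same grasp; the last joint's range is limited). The gripper opens to 85 mm and grips with 20 to 120 N. Pads are 22 mm wide; open, the fingers measure 114 mm over their backs; the gripper's body (76 mm by 85 mm) begins 54 mm behind the grasp point. The pads swing forward as they close: fully open they stand 13 mm farther back than shut.
Start: joints at [-1.334, 0.259, 1.535, -0, 1.348, -0.203], TCP at [0.234, -0.498, 0.253] pointing down, gripper open.
Joint ranges: [-3.14, 3.14], [-0.91, 2.08], [0.19, 2.58], [-1.22, 4.36], [0.22, 2.71], [-3.12, 3.12]. Speed limits (rad/s): [2.57, 2.57, 3.14, 3.14, 3.14, 3.14].

## Interface

Orientations are given as a rotation vector (axis times angle).
In Python, from station import manip gives the robot as it stands.
- The arm moves only by the tool drive_tool, never from a script. Its argument "moves" is a list that holds one entry, the list of rows, each a list of 7 numbers: the shift along the tool's x, y, z in cm, then the turn, a rotation vector about the tool's x, y, z in degrees, then the opening, from 0 (shut) to 1 (fully open). In form: [[[tx, ty, tz, ax, ay, az, grip], ...]]. A call has 1 to 10 rows; each row shifts and turns the commanded pose from where the row before left it, along the tool's axes as they then stand; what a row does not reach is not made up. A row lasts 1/10 s, in which the tool goes at most 50 mm and 8.59 degrees, less where a joint would pass 70% of its speed; a pose out of reach is approached as far as the arm can. A call is refused whole if a number of a shift passes 5 or a number of a turn 8.59, either way. A call with a gripper value outside its range is refused whole. The fingers move at their own pace and stop on an object; "grip_force" is the grip in N (left out, the last holds). Time passes only in rows, so rows that do not move let the fingers close. It gives the time, the measured TCP pose, the force, the opening and the grip force at its end, in the units of the state.
- manip.sense(): the state, without advancing time (a new reading comes with each control period).
- manip.grab_frame(name): name is "side" or "top" or "wrist"; returns a dict with "pixels" (420x560x3 uint8, red, green, blue), "fx", "fy", "cx", "cy" (pixels), "R" (3x3) and "t" (3): a world point X has camera coordinates R X + t. Camera axes: x right, y down, z forward; pixel columns grow to the right and rows downward; lengths in m; the calibration is good to about 2 mm. A picture is of the moment at which its call begins. There is no depth.
- manip.sign_off(): hands the job in; it is judged then, once.
Trained networks look in a picture, given as the dict that the camera call returned (one of the last four; its "shot" number tells which), for a name from the list of things; names that differ only in an ending like _2 or _b are one class to them, and where a whole thing is asked for, a point or a joint stands for the part that bears it (a point fixed in the world has none). Each returns a list of dicts, best first, with "score" (0 to 1); they miss things now and then, are a little off and sometimes report something else, mostly with a low value. They report only what shows in the picture. A call takes as long as a camera call.
- manip.trace(label, picture): "region" (420x560 bool, what is visible of it) and "bbox" ([left, top, right, bottom] in pixels, round what is visible of it).
- manip.spot_point(label, picture): "at" ([column, row] in pixels: a listed point, or the origin of a listed thing).
The state is a dict: "time": time; "joints": joint angles; "qd": joint speeds; "joint_efforts": joint torques, N m; "position": TCP position; "orientation": TCP orientation; "contact_force": force on the tool from outside, world axes, zero at the start; "wrist_torque": the same for the moment, N m; "finger_gap": finger opening in m; "gripper_force": force on a finger pad.
Only numpy, scipy, OpenCV 4.12 (cv2) and the standard library are available. Lean on these libraries where they do the work, as an engineer would, in place of code of your own. Each camera call takes 0.05 s, during which the arm holds its last target. There are 200 camera calls.

## Working session

There is one attempt and no reset: what is moved stays moved. The work goes in short steps, Python scripts to look and compute and a tool call to move; the robot and the scene stay as the last step left them, time stands still between calls to the robot, and variables do not carry over. Pictures are saved under pics/ and viewed, at most 10 in all, crops included, and the job is handed in when it is done.

Besides the shell and the picture viewer there is one more tool, called after "Emit:" as name(argument=value, ...), one argument or row to a line, values as JSON. drive_tool: Moves the arm, as the interface text tells. Its arguments: {"type":"object","properties":{"moves":{"type":"array"},"grip_force":{"type":"number"}},"required":["moves"]}

```bash
mkdir -p pics; ls; cat > h.py <<'E'
import numpy as np, cv2
from scipy.optimize import least_squares
from station import manip
def ray(f,uv):
    R=np.array(f["R"]);t=np.array(f["t"])
    d=R.T@np.array([(uv[0]-f["cx"])/f["fx"],(uv[1]-f["cy"])/f["fy"],1.0]);return -R.T@t,d/np.linalg.norm(d)
def onz(f,uv,z):
    c,d=ray(f,uv);return c+d*(z-c[2])/d[2]
def proj(f,X):
    p=np.array(f["R"])@np.array(X)+np.array(f["t"]);return np.array([f["fx"]*p[0]/p[2]+f["cx"],f["fy"]*p[1]/p[2]+f["cy"]])
def save(f,n): cv2.imwrite(f"pics/{n}.png",f["pixels"][:,:,::-1])
def tri(fs,uvs):
    A=np.zeros((3,3));b=np.zeros(3)
    for f,u in zip(fs,uvs):
        c,d=ray(f,u);M=np.eye(3)-np.outer(d,d);A+=M;b+=M@c
    return np.linalg.solve(A,b)
E
python3 - <<'E'
from h import *
F={n:manip.grab_frame(n) for n in("side","top")}
for n,f in F.items():
    save(f,n+"0"); print(n,"cam",np.round(ray(f,(280,210))[0],3))
Z=dict(stand=0,guard_edge=.407,tap_side=.176,mouth=.114,tray=0,jar_body=None,bar_front=.115,bar_back=None,round_cheese=0,chutney=0,boxed_cheese=0,cheese_block=0,pick_cup=0,spreader=0)
for k,z in Z.items():
    uv=[]
    for n,f in F.items():
        r=manip.spot_point(k,f)
        for q in r[:2]:
            print(k,n,round(q["score"],2),np.round(q["at"]),np.round(onz(f,q["at"],z),3) if z is not None else "")
        if r: uv.append((f,r[0]["at"]))
    if len(uv)==2: print("   tri",np.round(tri(*zip(*uv)),3))
print(manip.sense())
E
```

```text
pics
side cam [ 0.379 -1.296  1.1  ]
top cam [ 0.36  -0.055  1.912]
stand side 0.58 [315. 225.] [0.69  0.177 0.   ]
stand top 0.79 [221. 167.] [0.683 0.163 0.   ]
stand top 0.4 [239. 174.] [0.656 0.098 0.   ]
   tri [0.684 0.161 0.012]
guard_edge side 0.7 [300. 139.] [0.601 0.073 0.407]
guard_edge top 0.88 [238. 170.] [0.604 0.067 0.407]
   tri [0.602 0.067 0.41 ]
tap_side side 0.68 [311. 199.] [0.649 0.085 0.176]
tap_side top 0.84 [240. 172.] [0.634 0.081 0.176]
   tri [0.641 0.081 0.179]
mouth side 0.68 [323. 181.] [0.733 0.301 0.114]
mouth side 0.57 [333. 235.] [ 0.706 -0.034  0.114]
mouth top 0.42 [238. 172.] [0.645 0.093 0.114]
   tri [0.654 0.078 0.25 ]
tray side 0.7 [328. 340.] [ 0.635 -0.367  0.   ]
tray top 0.7 [369. 183.] [ 0.629 -0.378  0.   ]
tray top 0.31 [224. 243.] [0.405 0.146 0.   ]
   tri [ 0.63  -0.377  0.012]
jar_body side 0.78 [323. 183.] 
bar_front side 0.52 [330. 231.] [ 0.7   -0.015  0.115]
bar_front top 0.71 [223. 242.] [0.404 0.137 0.115]
   tri [0.563 0.104 0.055]
bar_back top 0.35 [220. 166.] 
round_cheese side 0.59 [243. 231.] [0.419 0.162 0.   ]
round_ch
[... 681 characters left out ...]
nts': array([-1.33385444e+00,  2.58613597e-01,  1.53497856e+00,  1.70385846e-06,
        1.34797537e+00, -2.02797807e-01]), 'qd': array([ 2.48392240e-04,  4.00663654e-04, -8.28161878e-04,  2.73586870e-03,
       -3.78169587e-06,  1.23256511e-03]), 'joint_efforts': array([-1.36449187e-03, -4.45927799e+01, -2.90886801e+01, -5.24097868e-04,
        9.47994777e-04, -2.07626535e-06]), 'position': array([ 0.23416564, -0.49768694,  0.25331104]), 'orientation': array([3.06593710e+00, 6.85183494e-01, 3.28369279e-06]), 'contact_force': array([-0.39772885, -0.81844006,  0.32311164]), 'wrist_torque': array([ 0.03635528,  0.03817706, -0.01380542]), 'gripper_force': 0.0, 'finger_gap': 0.08519268301290432}
```

View pictures.

View pics/side0.png

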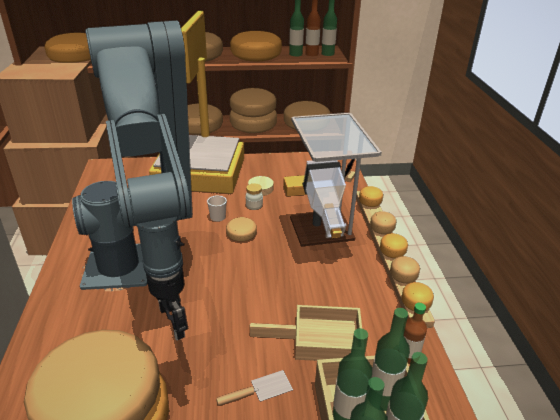

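View pics/top0.png

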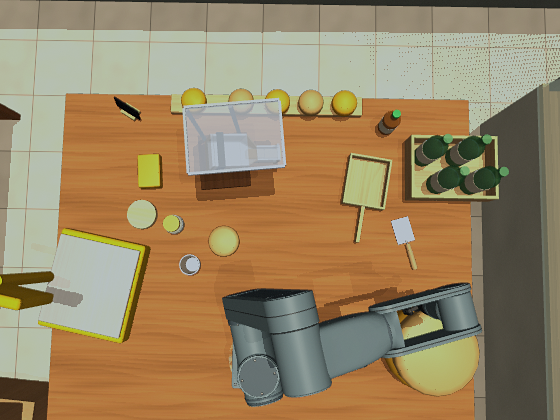

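```bash
python3 - <<'E'
from h import *
f=manip.grab_frame("top"); s=manip.grab_frame("side")
for uv,z in [((188,175),.407),((286,167),.407),((197,200),.014),((274,195),.014)]: print(uv,np.round(onz(f,uv,z),3))
a=onz(f,(188,175),.407);b=onz(f,(286,167),.407);d=b-a;print("yaw",np.arctan2(d[0],-d[1]))
for n,g in (("top",f),("side",s)):
    r=manip.trace("tray",g)[0]; m=r["region"]; print(n,r["score"],r["bbox"])
    P=np.array([onz(g,(u,v),.05) for v,u in np.argwhere(m)])[:,:2]
    print(np.round(P.mean(0),3))
    # handle tip & direction
    tip=P[P[:,0]<P[:,0].min()+.012].mean(0); base=P[(P[:,0]>P[:,0].min()+.09)&(P[:,0]<P[:,0].min()+.105)].mean(0)
    d=base-tip; print("tip",np.round(tip,3),"base",np.round(base,3),"yaw",np.arctan2(d[1],d[0]))
    box=P[P[:,0]>P[:,0].min()+.15].astype(np.float32); print(cv2.minAreaRect(box))
E
```

```text
(188, 175) [0.588 0.211 0.407]
(286, 167) [ 0.616 -0.071  0.407]
(197, 200) [0.557 0.245 0.014]
(274, 195) [ 0.58  -0.033  0.014]
yaw 0.09863246216228
top 0.72 [345.3, 152.8, 394.0, 245.0]
[ 0.618 -0.359]
tip [ 0.42  -0.326] base [ 0.511 -0.34 ] yaw -0.1520177261301158
((0.6398423910140991, -0.3635779023170471), (0.16082824766635895, 0.1701451987028122), 82.65723419189453)
side 0.76 [249.0, 304.7, 362.1, 360.6]
[ 0.598 -0.374]
tip [ 0.422 -0.356] base [ 0.514 -0.37 ] yaw -0.15078743115542967
((0.650473952293396, -0.37219348549842834), (0.1944110095500946, 0.16855190694332123), 89.5927734375)
```

```bash
cat >> h.py <<'E'
from scipy.spatial.transform import Rotation as Ro
def down(yaw,tilt=0):
    "tool x along yaw, z down; tilt leans z forward (towards yaw dir)"
    x=np.array([np.cos(yaw),np.sin(yaw),0]);z=np.array([0,0,-1.]);y=np.cross(z,x)
    return Ro.from_matrix(np.c_[x,y,z])*Ro.from_rotvec([0,tilt,0])
def plan(p1,R1,n,g,start=None):
    if start is None:
        s=manip.sense();start=(s["position"],Ro.from_rotvec(s["orientation"]))
    p,R=np.array(start[0]),start[1]; p1=np.array(p1); rows=[]
    for i in range(n):
        k=n-i; t=np.round(R.inv().apply((p1-p)/k)*100,1); a=np.round(np.degrees((R.inv()*R1).as_rotvec()/k),1)
        rows.append([*t.tolist(),*a.tolist(),g]); p=p+R.apply(t/100); R=R*Ro.from_rotvec(np.radians(a))
    for q in rows: print(q)
    print("end",np.round(p,3)); return p,R
E
python3 - <<'E'
from h import *
plan((.46,-.34,.16),down(-.15),8,1)
E
```

```text
[3.4, -0.6, 1.2, -0.0, 0.0, 4.2, 1]
[3.3, -0.8, 1.2, -0.0, 0.0, 4.2, 1]
[3.3, -1.1, 1.2, -0.0, 0.0, 4.2, 1]
[3.2, -1.3, 1.1, -0.0, 0.0, 4.2, 1]
[3.1, -1.5, 1.2, -0.0, 0.0, 4.2, 1]
[3.0, -1.8, 1.1, -0.0, 0.0, 4.3, 1]
[2.8, -2.0, 1.2, -0.0, 0.0, 4.2, 1]
[2.6, -2.1, 1.1, -0.0, 0.0, 4.3, 1]
end [ 0.46 -0.34  0.16]
```

Emit:
drive_tool(
  moves=[
    [[3.4,-0.6,1.2,0,0,4.2,1],[3.3,-0.8,1.2,0,0,4.2,1],[3.3,-1.1,1.2,0,0,4.2,1],[3.2,-1.3,1.1,0,0,4.2,1],[3.1,-1.5,1.2,0,0,4.2,1],[3.0,-1.8,1.1,0,0,4.3,1],[2.8,-2.0,1.2,0,0,4.2,1],[2.6,-2.1,1.1,0,0,4.3,1],[0,0,0,0,0,0,1],[0,0,0,0,0,0,1]],
  ],
  grip_force=40,
)

```text
time: 2.7
position: [0.4601, -0.3397, 0.1599]
orientation: [-3.133, 0.231, 0.001]
contact_force: [-0.9, -0.1, 0.1]
finger_gap: 0.0852
gripper_force: 0.0
```

```bash
python3 - <<'E'
from h import *
f=manip.grab_frame("wrist"); save(f,"w1"); s=manip.sense(); print(s["time"],s["position"],np.degrees((down(-.15).inv()*Ro.from_rotvec(s["orientation"])).as_rotvec()))
r=manip.trace("tray",f)
for q in r[:2]: print(q["score"],q["bbox"])
m=r[0]["region"]; P=np.array([onz(f,(u,v),.046) for v,u in np.argwhere(m)])[:,:2]
for x in np.arange(.40,.54,.02):
    k=P[abs(P[:,0]-x)<.003]
    if len(k): print(round(x,2),np.round([k[:,1].min(),k[:,1].max()],4))
E
```

```text
2.75 [ 0.45964997 -0.34048024  0.16039248] [-0.02371352 -0.01524899 -0.08129745]
0.61 [165.8, 4.5, 399.4, 270.7]
0.42 [-0.3396 -0.3267]
0.44 [-0.3434 -0.3296]
0.46 [-0.3461 -0.3319]
0.48 [-0.3489 -0.3351]
0.5 [-0.3525 -0.3382]
0.52 [-0.3554 -0.3413]
0.54 [-0.4304 -0.3444]
```

View pics/w1.png

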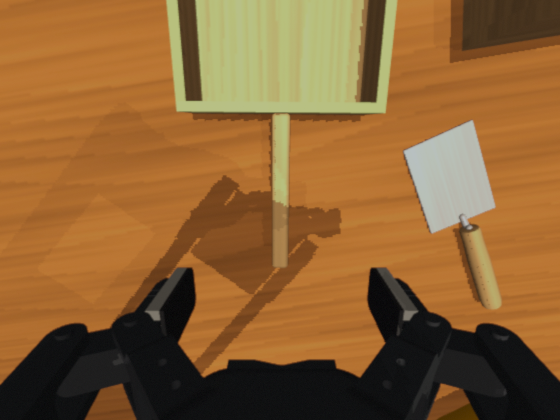

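Emit:
drive_tool(
  moves=[
    [[0,0,4.2,0,0,0,1],[0,0,4.2,0,0,0,1],[0,0,4.2,0,0,0,1],[0,0,0,0,0,0,1],[0,0,0,0,0,0,0],[0,0,0,0,0,0,0],[0,0,0,0,0,0,0],[0,0,0,0,0,0,0],[0,0,0,0,0,0,0],[0,0,0,0,0,0,0]],
  ],
  grip_force=40,
)

```text
time: 3.8
position: [0.4603, -0.3406, 0.0356]
orientation: [3.131, -0.235, 0.002]
contact_force: [-1.4, 0.3, 6.2]
finger_gap: 0.0134
gripper_force: 44.8
```

```bash
python3 - <<'E'
from h import *
s=manip.sense(); p=s["position"];print(p,s["finger_gap"],s["gripper_force"],s["contact_force"])
# grip in tray frame
def R2(a): return np.array([[np.cos(a),-np.sin(a)],[np.sin(a),np.cos(a)]])
g=R2(-.15).T@(p[:2]-[.627,-.364]); print("g",g)
T=np.array([.711,-.075])+R2(.1)@g
print("target",T)
plan((*T,p[2]),down(.1),18,0)
E
```

```text
[ 0.46026508 -0.34063284  0.03560799] 0.0133609569614303 44.83250319957733 [-1.35370786  0.27687664  6.23388902]
g [-0.16835461 -0.00181179]
target [ 0.54366733 -0.09361015]
[0.3, -1.4, -0.0, 0.0, -0.0, -0.8, 0]
[0.3, -1.4, -0.0, 0.0, -0.0, -0.8, 0]
[0.3, -1.4, -0.0, 0.0, -0.0, -0.8, 0]
[0.3, -1.4, -0.0, 0.0, -0.0, -0.8, 0]
[0.3, -1.4, -0.0, 0.0, -0.0, -0.8, 0]
[0.4, -1.4, -0.0, 0.0, -0.0, -0.8, 0]
[0.4, -1.4, -0.0, 0.0, -0.0, -0.8, 0]
[0.4, -1.4, -0.0, 0.0, -0.0, -0.8, 0]
[0.4, -1.4, -0.0, 0.0, -0.0, -0.8, 0]
[0.4, -1.4, -0.0, 0.0, -0.0, -0.8, 0]
[0.4, -1.4, -0.0, 0.0, -0.0, -0.8, 0]
[0.5, -1.4, -0.0, 0.0, -0.0, -0.8, 0]
[0.5, -1.4, -0.0, 0.0, -0.0, -0.8, 0]
[0.5, -1.4, -0.0, 0.0, -0.0, -0.8, 0]
[0.5, -1.3, -0.0, 0.0, -0.0, -0.8, 0]
[0.5, -1.3, -0.0, 0.0, -0.0, -0.8, 0]
[0.6, -1.4, -0.0, 0.0, -0.0, -0.7, 0]
[0.6, -1.3, -0.0, 0.1, -0.1, -0.8, 0]
end [ 0.544 -0.094  0.035]
```

Emit:
drive_tool(
  moves=[
    [[0.3,-1.4,0,0,0,-0.8,0],[0.3,-1.4,0,0,0,-0.8,0],[0.3,-1.4,0,0,0,-0.8,0],[0.3,-1.4,0,0,0,-0.8,0],[0.3,-1.4,0,0,0,-0.8,0],[0.4,-1.4,0,0,0,-0.8,0],[0.4,-1.4,0,0,0,-0.8,0],[0.4,-1.4,0,0,0,-0.8,0],[0.4,-1.4,0,0,0,-0.8,0]],
  ],
)

```text
time: 4.7
position: [0.5038, -0.2184, 0.0356]
orientation: [3.138, -0.038, 0.004]
contact_force: [-2.6, -5.6, 5.5]
finger_gap: 0.0133
gripper_force: 44.7
```

Emit:
drive_tool(
  moves=[
    [[0.4,-1.4,0,0,0,-0.8,0],[0.4,-1.4,0,0,0,-0.8,0],[0.5,-1.4,0,0,0,-0.8,0],[0.5,-1.4,0,0,0,-0.8,0],[0.5,-1.4,0,0,0,-0.8,0],[0.5,-1.3,0,0,0,-0.8,0],[0.5,-1.3,0,0,0,-0.8,0],[0.6,-1.4,0,0,0,-0.8,0],[0.6,-1.3,0,0,0,-0.8,0],[0,0,0,0,0,0,0]],
  ],
)

```text
time: 5.7
position: [0.5452, -0.0916, 0.0354]
orientation: [3.137, 0.162, 0.005]
contact_force: [2.4, 3.5, 5.3]
finger_gap: 0.0132
gripper_force: 44.6
```

```bash
python3 - <<'E'
from h import *
s=manip.sense(); p=s["position"];print(s["time"],p,s["finger_gap"],s["contact_force"], s["joints"])
f=manip.grab_frame("side"); c=f["pixels"][80:360,220:440]; cv2.imwrite("pics/s2.png",cv2.resize(c[:,:,::-1],None,fx=2.1,fy=2.1))
t=manip.grab_frame("top"); 
for n,g in(("side",f),("top",t)):
  for k,z in(("tray",0),("mouth",.114),("bar_front",.1)):
    for q in manip.spot_point(k,g)[:1]: print(n,k,q["score"],np.round(q["at"]),np.round(onz(g,q["at"],z),3))
def R2(a): return np.array([[np.cos(a),-np.sin(a)],[np.sin(a),np.cos(a)]])
print("stand-frame predicted mouth px side", proj(f,(.707,-.041,.114)))
for c in((-.09,-.075),(.09,-.075),(.09,.075),(-.09,.075)):
    w=np.array([.711,-.075])+R2(.1)@c; print("tray corner px",np.round(proj(f,(*w,.055))),np.round((proj(f,(*w,.055))-[220,80])*2.1))
E
```

```text
5.7 [ 0.54522898 -0.09155777  0.03544599] 0.013215914826422613 [2.36651321 3.50463088 5.32010337] [-3.68768329e-01  5.00474444e-01  1.77907098e+00  1.32954112e-03
  8.59036494e-01  1.09771754e+00]
side tray 0.92 [337. 270.] [ 0.721 -0.077  0.   ]
side mouth 0.98 [332. 235.] [ 0.701 -0.035  0.114]
side bar_front 0.62 [333. 233.] [ 0.712 -0.007  0.1  ]
top tray 0.58 [282. 157.] [ 0.722 -0.058  0.   ]
stand-frame predicted mouth px side [333.82494159 235.97447104]
tray corner px [315. 276.] [199. 411.]
tray corner px [370. 269.] [315. 396.]
tray corner px [355. 240.] [282. 335.]
tray corner px [303. 246.] [174. 348.]
```

View pics/s2.png

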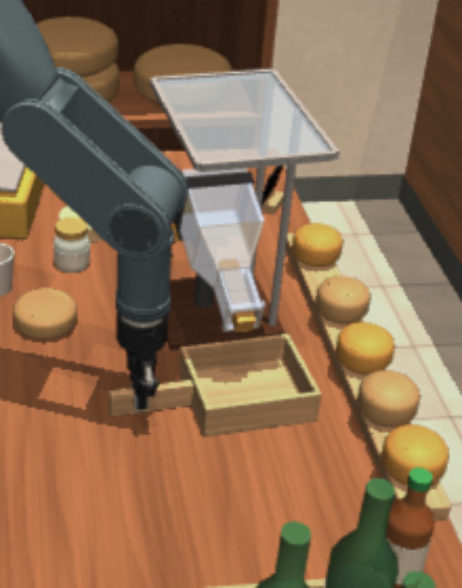

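```bash
python3 - <<'E'
from h import *
s=manip.sense(); p=s["position"];R=Ro.from_rotvec(s["orientation"])
st=(p+[0,0,.05],R)
a=plan((.47,-.08,.2),down(.1),4,.5,st); print(); plan((.53,.072,.20),down(.1,np.radians(35)),9,0,a)
E
```

```text
[-1.8, -0.5, -2.9, -0.0, -0.0, 0.0, 0.5]
[-1.8, -0.5, -2.9, -0.0, -0.1, 0.0, 0.5]
[-1.9, -0.5, -2.8, -0.0, -0.0, 0.1, 0.5]
[-1.8, -0.5, -2.9, -0.0, -0.1, 0.0, 0.5]
end [ 0.47 -0.08  0.2 ]

[0.8, -1.6, 0.0, -0.0, 3.9, 0.0, 0]
[0.8, -1.6, 0.1, -0.0, 3.9, 0.0, 0]
[0.8, -1.6, 0.1, -0.0, 3.9, 0.0, 0]
[0.8, -1.6, 0.2, -0.0, 3.9, 0.0, 0]
[0.8, -1.6, 0.2, -0.0, 3.9, 0.0, 0]
[0.8, -1.6, 0.3, -0.0, 3.9, 0.0, 0]
[0.8, -1.6, 0.3, -0.0, 3.9, 0.0, 0]
[0.8, -1.6, 0.4, -0.0, 3.9, 0.0, 0]
[0.7, -1.7, 0.4, -0.0, 3.8, 0.0, 0]
end [0.53  0.072 0.2  ]
```

Emit:
drive_tool(
  moves=[
    [[0,0,0,0,0,0,0.5],[0,0,0,0,0,0,0.5],[0,0,0,0,0,0,0.5],[0,0,0,0,0,0,0.5],[0,0,-2.5,0,0,0,0.5],[0,0,-2.5,0,0,0,0.5],[-1.8,-0.5,-2.9,0,0,0,0.5],[-1.8,-0.5,-2.9,0,0,0,0.5],[-1.9,-0.5,-2.8,0,0,0,0.5],[-1.8,-0.5,-2.9,0,0,0,0]],
  ],
)

```text
time: 7.1
position: [0.4678, -0.0805, 0.2]
orientation: [-3.137, -0.158, 0.001]
contact_force: [-0.4, 0.2, 0.2]
finger_gap: 0.0291
gripper_force: 0.0
```

Emit:
drive_tool(
  moves=[
    [[0.8,-1.6,0,0,3.9,0,0],[0.8,-1.6,0.1,0,3.9,0,0],[0.8,-1.6,0.1,0,3.9,0,0],[0.8,-1.6,0.2,0,3.9,0,0],[0.8,-1.6,0.2,0,3.9,0,0],[0.8,-1.6,0.3,0,3.9,0,0],[0.8,-1.6,0.3,0,3.9,0,0],[0.8,-1.6,0.4,0,3.9,0,0],[0.7,-1.7,0.4,0,3.8,0,0],[0,0,0,0,0,0,0]],
  ],
)

```text
time: 8.1
position: [0.5266, 0.0727, 0.1978]
orientation: [-2.963, -0.152, -0.93]
contact_force: [-0.1, 0.1, -0.4]
finger_gap: 0.0001
gripper_force: 0.0
```

```bash
python3 - <<'E'
from h import *
s=manip.sense(); p=s["position"];print(s["time"],p,s["finger_gap"],s["contact_force"], s["joints"])
print(np.degrees((down(.1,np.radians(35)).inv()*Ro.from_rotvec(s["orientation"])).as_rotvec()))
f=manip.grab_frame("side"); c=f["pixels"][80:360,220:440]; cv2.imwrite("pics/s3.png",cv2.resize(c[:,:,::-1],None,fx=2.1,fy=2.1))
f=manip.grab_frame("wrist"); save(f,"w3")
for k in("tap_side","guard_edge"):
  for q in manip.spot_point(k,f)[:2]: print(k,q["score"],np.round(q["at"]),np.round(onz(f,q["at"],.176 if k=="tap_side" else .407),3))
print("pred",proj(f,(.643,.084,.176)))
plan((.60,.079,.188),down(.1,np.radians(35)),3,0)
# unit forward step in tool axes
print(down(.1,np.radians(35)).inv().apply([np.cos(.1),np.sin(.1),0]))
E
```

```text
8.1 [0.52657897 0.07271278 0.19783639] 5.311631989703098e-05 [-0.07638928  0.130728   -0.43729544] [-0.1748627   0.00343891  2.1532699   0.39359003  0.42400445  0.97981141]
[ 0.15836695 -0.14278695 -0.09499044]
tap_side 0.57 [275. 115.] [0.641 0.087 0.176]
pred [280.14542273 112.77675677]
[1.7, -0.0, 1.7, -0.0, 0.0, 0.0, 0]
[1.7, -0.1, 1.7, -0.0, 0.0, 0.0, 0]
[1.8, -0.0, 1.7, -0.0, 0.0, 0.1, 0]
end [0.601 0.079 0.188]
[8.19152044e-01 7.39886021e-18 5.73576436e-01]
```

View pics/s3.png

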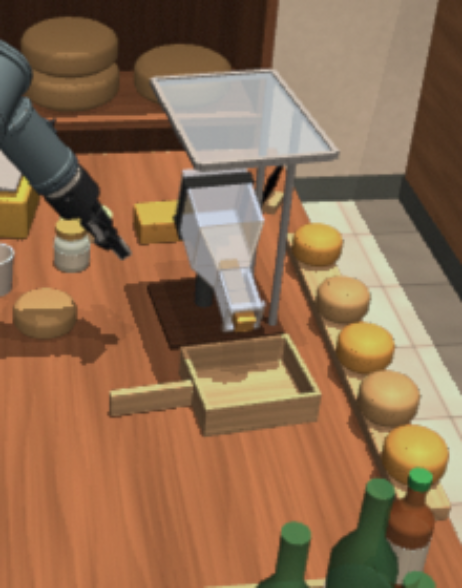

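View pics/w3.png

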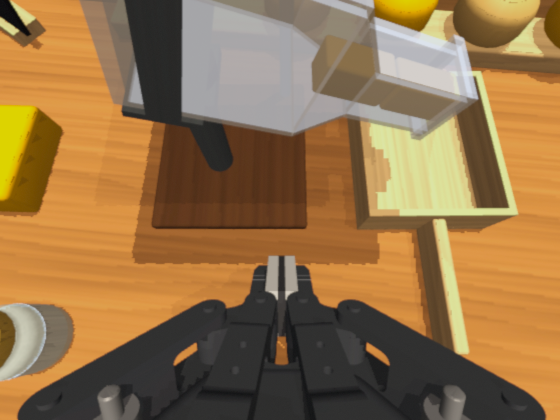

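Emit:
drive_tool(
  moves=[
    [[2.0,0,1.9,0,0,0,0],[2.0,-0.1,1.9,0,0,0,0],[1.8,0,1.8,0,0,0,0],[0,0,0,0,0,0,0],[1.5,0,1.05,0,0,0,0]],
  ],
)

```text
time: 8.8
position: [0.6246, 0.0814, 0.1856]
orientation: [-2.965, -0.15, -0.928]
contact_force: [-20.5, -13.6, -1.6]
finger_gap: -0.0
gripper_force: 10.6
```

Emit:
drive_tool(
  moves=[
    [[-1.5,0,-1.05,0,0,0,0],[0,0,0,0,0,0,0],[1.5,0,1.05,0,0,0,0],[-1.5,0,-1.05,0,0,0,0],[0,0,0,0,0,0,0],[1.5,0,1.05,0,0,0,0],[0,0,0,0,0,0,0]],
  ],
)

```text
time: 9.5
position: [0.6263, 0.0817, 0.1866]
orientation: [-2.964, -0.15, -0.932]
contact_force: [-6.0, 0.0, 3.6]
finger_gap: -0.0
gripper_force: 3.1
```

```bash
python3 - <<'E'
from h import *
s=manip.sense(); print(s["time"],s["position"],s["contact_force"])
f=manip.grab_frame("wrist"); save(f,"w4")
f=manip.grab_frame("side"); cv2.imwrite("pics/s4.png",cv2.resize(f["pixels"][120:320,240:440][:,:,::-1],None,fx=2.5,fy=2.5))
E
```

```text
9.5 [0.6262999  0.08169256 0.18657565] [-6.01013914  0.00834974  3.5985444 ]
```

View pics/w4.png

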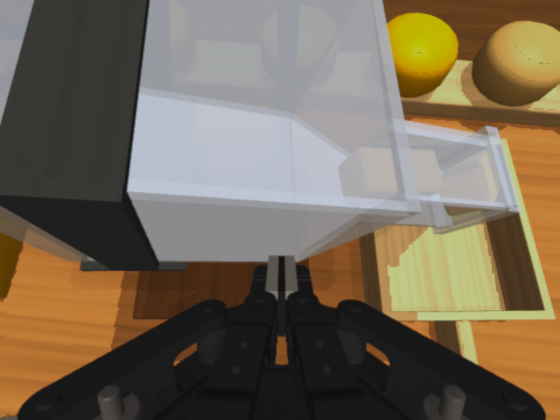

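Emit:
drive_tool(
  moves=[
    [[-1.5,0,-1.05,0,0,0,0],[0,0,0,0,0,0,0],[1.6,0,1.1,0,0,0,0],[-1.6,0,-1.1,0,0,0,0],[0,0,0,0,0,0,0],[1.6,0,1.1,0,0,0,0],[-1.6,0,-1.1,0,0,0,0],[0,0,0,0,0,0,0],[1.6,0,1.1,0,0,0,0],[-1.6,0,-1.1,0,0,0,0]],
  ],
)

```text
time: 10.6
position: [0.6116, 0.0794, 0.1882]
orientation: [-2.963, -0.149, -0.941]
contact_force: [-0.5, 0.0, 0.0]
finger_gap: 0.0
gripper_force: 0.0
```

Emit:
drive_tool(
  moves=[
    [[0,0,0,0,0,0,0],[1.6,0,1.1,0,0,0,0],[-1.6,0,-1.1,0,0,0,0],[0,0,0,0,0,0,0],[1.6,0,1.1,0,0,0,0],[-1.6,0,-1.1,0,0,0,0],[0,0,0,0,0,0,0],[1.6,0,1.1,0,0,0,0],[-1.6,0,-1.1,0,0,0,0],[0,0,0,0,0,0,0]],
  ],
)

```text
time: 11.6
position: [0.6071, 0.0804, 0.1864]
orientation: [-2.964, -0.15, -0.932]
contact_force: [-1.0, -0.2, -0.2]
finger_gap: 0.0003
gripper_force: 0.0
```

```bash
cat > look.py <<'E'
from h import *
import sys
s=manip.sense(); print(s["time"],s["position"],s["contact_force"])
a=manip.grab_frame("wrist"); f=manip.grab_frame("side"); b=cv2.resize(f["pixels"][160:300,270:410],(420,420))
cv2.imwrite(f"pics/{sys.argv[1]}.png",cv2.resize(np.hstack([a["pixels"][:,150:],b])[:,:,::-1],(790,400)))
for n,g in(("w",a),("s",f)):
  for k in("bar_front","tray"):
    for q in manip.trace(k,g)[:3]: print(n,k,round(q["score"],2),np.round(q["bbox"]))
E
python3 look.py v5
```

```text
11.6 [0.60707164 0.08035976 0.18641378] [-1.00073691 -0.23193024 -0.16794888]
w bar_front 0.76 [417. 210. 476. 249.]
w tray 0.65 [355. 123. 551. 365.]
s bar_front 0.51 [327. 258. 345. 272.]
s bar_front 0.3 [329. 228. 343. 236.]
s tray 0.92 [272. 239. 374. 289.]
```

View pics/v5.png

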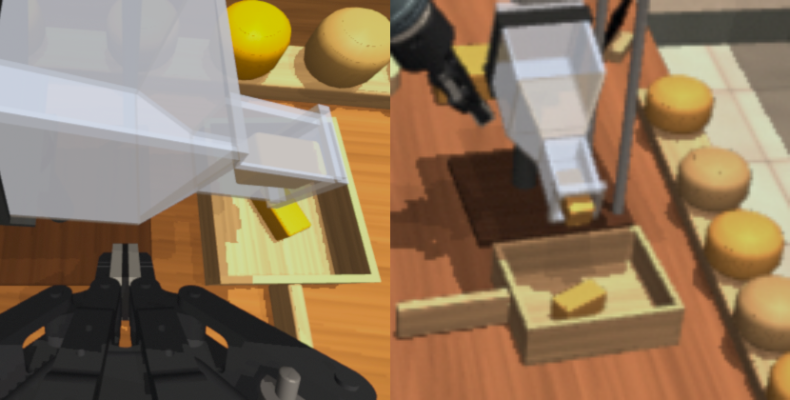

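Emit:
drive_tool(
  moves=[
    [[1.6,0,1.1,0,0,0,0],[-1.6,0,-1.1,0,0,0,0],[0,0,0,0,0,0,0],[1.6,0,1.1,0,0,0,0],[-1.6,0,-1.1,0,0,0,0],[0,0,0,0,0,0,0],[1.6,0,1.1,0,0,0,0],[-1.6,0,-1.1,0,0,0,0],[0,0,0,0,0,0,0]],
  ],
)

```text
time: 12.8
position: [0.6069, 0.0804, 0.1863]
orientation: [-2.964, -0.15, -0.932]
contact_force: [-1.0, 0.6, 0.0]
finger_gap: 0.0001
gripper_force: 0.0
```

Emit:
drive_tool(
  moves=[
    [[1.6,0,1.1,0,0,0,0],[-1.6,0,-1.1,0,0,0,0],[0,0,0,0,0,0,0],[1.6,0,1.1,0,0,0,0],[-1.6,0,-1.1,0,0,0,0],[0,0,0,0,0,0,0],[0,0,0,0,0,0,0]],
  ],
)

```text
time: 13.5
position: [0.6084, 0.0801, 0.1873]
orientation: [-2.963, -0.149, -0.936]
contact_force: [-0.4, -0.3, 1.0]
finger_gap: 0.0001
gripper_force: 0.0
```

```bash
python3 look.py v6
```

```text
13.5 [0.60844462 0.08011326 0.18734858] [-0.44000146 -0.2978261   1.00477222]
w bar_front 0.58 [420. 220. 478. 254.]
w tray 0.7 [357. 128. 550. 366.]
s bar_front 0.69 [328. 259. 344. 272.]
s tray 0.7 [272. 241. 374. 288.]
```

View pics/v6.png

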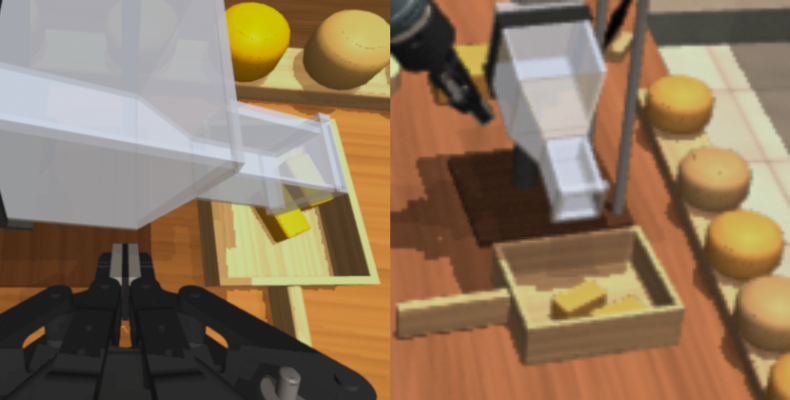

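Emit:
drive_tool(
  moves=[
    [[-2.5,0,-1.7,0,0,0,0],[-2.5,0,-1.7,0,0,0,0],[-2.5,0,-1.7,0,0,0,0],[0,0,0,0,0,0,0],[0,0,0,0,0,0,0],[0,0,0,0,0,0,0]],
  ],
)

```text
time: 14.4
position: [0.5188, 0.0707, 0.1864]
orientation: [-2.963, -0.15, -0.937]
contact_force: [0.1, 0.5, 0.1]
finger_gap: 0.0002
gripper_force: 0.0
```

```bash
python3 -c "
from h import *
s=manip.sense();print(s['time'],s['position'],s['contact_force']);print(manip.sign_off())"
```

```text
14.4 [0.5188126  0.07067213 0.18641841] [0.12546375 0.52411044 0.0960917 ]
the job is handed in; nothing more can be done
None
```

The tray is under the jar's mouth and both cheese bars dropped into it after 14 taps; the arm then backed clear and I handed the job in at 14.4 s, with no verdict returned.

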